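Leader retriever into the rental kit

TASK

A customer is renting the bulk loader kit, and its film leader retriever is still in the tool block. Pull the flat black retriever straight up out of the block, leaving the round brush and the round lens pen standing in theirs, and lower it, same end down, into the empty tall pocket of the grey kit caddy until its foot is at the bottom; do not drop it in, and leave it standing there.

Things in the scene. Friction and masses are not known exactly. Their poses are not given: they have to be found in the camera images.
- retriever_mid (a point): Centre, half-way up, of the flat black plastic leader retriever: 10 mm thick (own x), 26 wide (own y), 150 long (own z, up), 40 g. It stands loosely in one of three wells, 70 mm apart along its own y, of a fixed grey block 50 x 190 mm, 75 mm high; wells 16 x 30 mm, floor 6 mm above the table: its centre is at 81 mm and its top at 156 mm. Any of the wells may hold it.
- pocket_mouth (a point): Centre of the mouth of the empty tall pocket of the fixed grey kit caddy, 75 mm above the table, z up. Inner size 34 mm along own x, 50 mm along own y, walls 4 mm, floor 70 mm below this point. On its own -y side is the caddy's tray, 28 mm high, in which two chrome film cartridges, 48 mm tall, stand.
- brush_mid (a point): Half-way up the dust brush, which stands in another well of the block: a round black barrel 14 mm in diameter with an aluminium collar and pale bristles (up to 22 mm across) at the top, 148 mm long; top 154 mm above the table. Stays where it is.
- pen_mid (a point): Half-way up the lens pen, which stands in the third well: a slim round black pen, 14 mm in diameter with a steel clip, 135 mm long; top 141 mm above the table. Stays where it is.
Things that resemble listed ones, but are neither listed nor needed, are in the scene too. What is shaped like the part that bears retriever_mid but yellow is not meant.

How it is judged:
By the outcome, as a careful person would: the job done as asked, in the order asked, and still so for the second after the job is handed in, with the robot touching nothing.
It also fails if it takes over 40 s, if anything falls off the work surface, if the arm or the gripper's body presses on something with over 40 N, if the wrist force passes 120 N, or if a joint passes its speed limit or range.

ROBOT

A 7-joint arm with a two-finger parallel gripper is mounted at the origin on the work surface. World frame = base frame: x ahead of the robot, y to its left, z up, the work surface at z = 0. Lengths are in m, angles in rad, forces in N, time in s.
With the tool pointing down it reaches from about 0.4 to 0.875 m from the base axis. Payload 4.4 kg.
Tool frame: the origin (TCP) lies between the finger pads; the fingertips stand 22 mm ahead of it and the grasp point (between the pads) lies 3 mm ahead of it (nose_length is the distance from the TCP to the fingertips, in m); z points along the fingers, y is the line along which they close (so a half turn about z gives the same grasp; the last joint's range is limited). The gripper opens to 85 mm and grips with 20 to 120 N. Pads are 22 mm wide; open, the fingers measure 114 mm over their backs; the gripper's body (76 mm by 85 mm) begins 54 mm behind the grasp point. The pads swing forward as they close: fully open they stand 13 mm farther back than shut.
Start: joints at [-1.244, 0.628, 0.038, 1.517, -0.027, 0.996, -0.02], TCP at [0.249, 0.601, 0.253] pointing down, gripper open.
Joint ranges: [-3.06, 3.06], [-0.37, 2.12], [-1.25, 1.32], [0.18, 2.47], [-1.1, 4.24], [0.23, 1.98], [-2.94, 2.94]. Speed limits (rad/s): [2.57, 2.57, 3.14, 3.14, 3.14, 3.14, 3.14].

INTERFACE

Orientations are given as a unit quaternion [w, x, y, z].
In Python, from workcell import * gives the robot as it stands.
- The arm moves only by the tool arm_command, never from a script. Its argument "steps" is a list of rows, each a list of 7 numbers: the turn, a rotation vector about the tool's x, y, z in rad, then the shift along the tool's x, y, z in mm, then the finger opening in mm, from 0 to 85.4. In form: [[wx, wy, wz, tx, ty, tz, gripper], ...]. A call has 1 to 5 rows; each row is the pose to reach, as a shift and turn from the pose commanded when the call began, along the tool's axes at that moment; what a row does not reach only later rows make up. A row lasts 1/10 s, in which the tool goes at most 50 mm and 8.59 degrees, less where a joint would pass 70% of its speed; a pose out of reach is approached as far as the arm can. A call with a gripper value outside its range is refused whole. The fingers move at their own pace and stop on an object; "squeeze" is the grip in N (left out, the last holds). Time passes only in rows, so rows that repeat a pose let the fingers close. It gives the time, the measured TCP pose, the force, the opening and the grip force at its end, in the units of the state.
- sense(): the state, without advancing time (a new reading comes with each control period).
- snapshot(name): name is "scene" or "top"; returns (picture, depth): 420x560x3 uint8, red, green, blue; 420x560 float32, m along the optical axis (not along the pixel's ray), 0 where there is no reading.
- camera_model(name): a dict with "mtx" (3x3 intrinsics, pixels), "distortion" ([k1, k2, p1, p2, k3] as OpenCV has them; the pictures are not rectified), "cam_to_world" (4x4, takes a point from camera to world coordinates). Camera axes: x right, y down, z forward; pixel columns grow to the right and rows downward; lengths in m; the calibration is good to about 2 mm. A picture is of the moment at which its call begins. camera_model takes no time and is no camera call.
- close_job(): hands the job in; it is judged then, once.
The state is a dict: "time": time; "joint_positions": joint angles; "joint_velocities": joint speeds; "joint_torque": joint torques, N m; "position": TCP position; "tool_rot": TCP orientation; "force": force on the tool from outside, world axes, zero at the start; "moment": the same for the moment, N m; "opening": finger opening in m; "grasp_force": force on a finger pad.
Only numpy, scipy, OpenCV 4.12 (cv2) and the standard library are available. Lean on these libraries where they do the work, as an engineer would, in place of code of your own. Each camera call takes 0.05 s, during which the arm holds its last target. There are 200 camera calls.

## Working session

There is one attempt and no reset: what is moved stays moved. The work goes in short steps, Python scripts to look and compute and a tool call to move; the robot and the scene stay as the last step left them, time stands still between calls to the robot, and variables do not carry over. Pictures are saved under pics/ and viewed, at most 10 in all, crops included, and the job is handed in when it is done.

Besides the shell and the picture viewer there is one more tool, called after "Request:" as a command line: name --pt "numbers of a row" for each row, then --argument value for the rest. arm_command: Moves the arm, as the interface text tells. Its arguments: {"type":"object","properties":{"steps":{"type":"array"},"squeeze":{"type":"number"}},"required":["steps"]}

```bash
mkdir -p pics; cat > h.py <<'E'
from workcell import *
import numpy as np, cv2
from scipy.spatial.transform import Rotation as R
def snap(n):
    p,d=snapshot(n); np.savez('/tmp/%s.npz'%n,p=p,d=d); return p,d
def load(n):
    z=np.load('/tmp/%s.npz'%n); return z['p'],z['d']
def cloud(n,d):
    m=camera_model(n); h,w=d.shape
    uv=np.stack(np.meshgrid(np.arange(w),np.arange(h)),-1).reshape(-1,1,2).astype(np.float64)
    q=cv2.undistortPoints(uv,np.array(m['mtx']),np.array(m['distortion'])).reshape(h,w,2)
    c=np.dstack([q*d[...,None],d,np.ones_like(d)])
    P=(c@np.array(m['cam_to_world']).T)[...,:3]; P[d==0]=np.nan; return P
E
python3 - <<'E'
from h import *
for n in('scene','top'):
    p,d=snap(n); cv2.imwrite(f'pics/{n}.png',cv2.resize(p[...,::-1],(784,588)))
print(sense()); 
for n in('scene','top'): print(np.round(camera_model(n)['cam_to_world'],3).tolist())
E
```

```text
{'time': 0.1, 'joint_positions': array([-1.2437636 ,  0.62922666,  0.03843328,  1.51827333, -0.02701776,
        0.99627987, -0.01995396]), 'joint_velocities': array([-0.0002097 , -0.00298792, -0.00074823, -0.00106022, -0.00154209,
       -0.00201676,  0.00066636]), 'joint_torque': array([ 3.72028502e-03, -5.64527500e+01,  1.23052005e+00, -1.93969792e+01,
        1.12133651e-02,  5.56772415e-03, -1.99354645e-05]), 'position': array([0.24858725, 0.6000271 , 0.25249656]), 'tool_rot': array([-1.66087722e-04,  1.95133461e-01,  9.80776343e-01, -8.18329927e-04]), 'force': array([ 0.13922754, -0.47850002, -0.0251509 ]), 'moment': array([ 0.0205537 , -0.03437233,  0.04122253]), 'grasp_force': 0.0, 'opening': 0.08544947509854639}
[[-0.37, 0.531, -0.763, 1.194], [0.929, 0.232, -0.289, 0.281], [0.024, -0.815, -0.579, 0.636], [0.0, 0.0, 0.0, 1.0]]
[[-0.014, -0.992, 0.122, 0.323], [-1.0, 0.016, 0.013, -0.017], [-0.015, -0.122, -0.992, 1.224], [0.0, 0.0, 0.0, 1.0]]
```

View pics/scene.png

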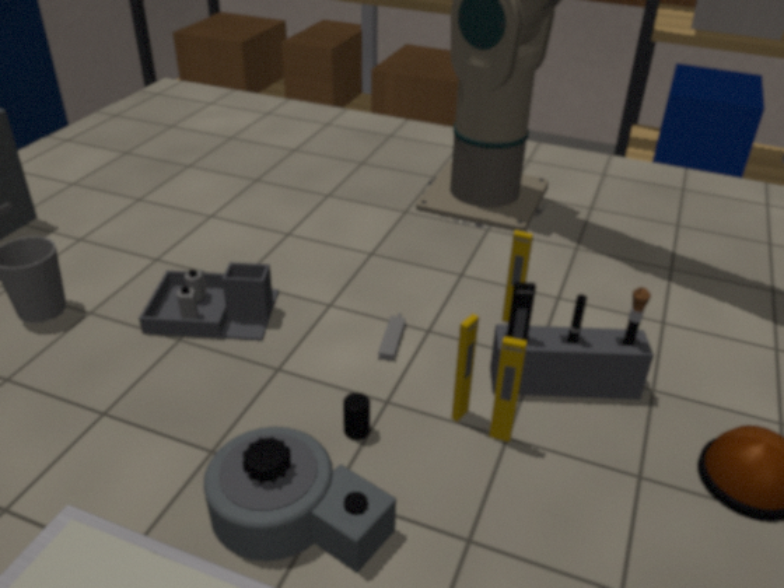

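View pics/top.png

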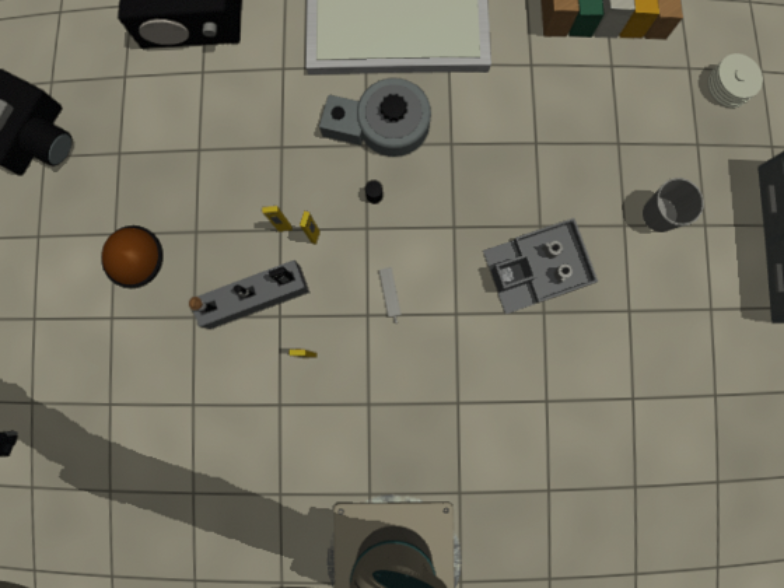

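The retriever is in the block's right-hand well in the top view, at about (281,275). The pen is at (243,290) and the brush at (197,303). The caddy pocket is near (514,271), and three yellow look-alikes stand around the block at (275,217), (310,228) and (300,352). Next I'll enlarge both areas and map heights.

```bash
python3 - <<'E'
from h import *
p,d=load('top'); P=cloud('top',d)
a=p[140:265,130:235]; b=p[150:230,335:430]
cv2.imwrite('pics/crop.png',np.hstack([cv2.resize(a[...,::-1],(400,476),interpolation=cv2.INTER_CUBIC),cv2.resize(b[...,::-1],(400,476)[:1]+(476,),interpolation=cv2.INTER_CUBIC)]))
for n in('top','scene'):
    p,d=load(n); P=cloud(n,d); z=P[...,2]; hsv=cv2.cvtColor(p,cv2.COLOR_RGB2HSV)
    blk=(abs(z-.075)<.006)&(P[...,0]>.2)&(P[...,0]<.9)
    k,l,s,c=cv2.connectedComponentsWithStats(blk.astype(np.uint8))
    for i in range(1,k):
        if s[i,4]>40:
            q=P[l==i][:,:2]; r=cv2.minAreaRect((q*1000).astype(np.float32)); print(n,'z75',s[i],[np.round(x,1) for x in r],round(z[l==i].mean(),4))
    tall=(z>.12)&(z<.165)&(P[...,0]>.2)&(P[...,0]<.9)&(abs(P[...,1])<.5)
    k,l,s,c=cv2.connectedComponentsWithStats(tall.astype(np.uint8))
    for i in range(1,k):
        if s[i,4]>4:
            m=l==i;q=P[m]; print(n,'tall',s[i],np.round(q.mean(0),4),q.max(0).round(3),q.min(0).round(3),p[m].mean(0).round())
    print('table z',np.nanmedian(z[250:300,200:300]))
E
```

```text
top z75 [  0  65  45  54 394] [array([754.3, 638.3]), array([ 81.3, 160. ]), np.float64(60.7)] 0.0755
top z75 [553 111   7  57 132] [array([ 623.7, -697.6]), array([  7.1, 144.7]), np.float64(88.6)] 0.0754
top z75 [473 130  25  29  77] [array([ 614.8, -511.7]), array([76.2, 38.3]), np.float64(31.8)] 0.0757
top z75 [466 138  16  24  46] [array([ 589.9, -465.4]), array([63.5, 17. ]), np.float64(26.3)] 0.075
top z75 [354 181  29  25 154] [array([ 491.9, -209.9]), array([42.9, 59.9]), np.float64(18.2)] 0.0742
top z75 [ 138  186   79   47 1328] [array([461.2, 241.5]), array([ 51.9, 190.8]), np.float64(20.0)] 0.0751
top tall [187 147  14   8  93] [0.5849 0.1879 0.1423] [0.592 0.201 0.155] [0.58  0.176 0.12 ] [118. 104.  34.]
top tall [214 151   9  14  86] [0.5676 0.1319 0.1433] [0.581 0.141 0.154] [0.556 0.125 0.12 ] [122. 107.  31.]
top tall [192 190  15  10  95] [0.4835 0.1738 0.1474] [0.493 0.188 0.161] [0.477 0.162 0.12 ] [22. 22. 22.]
top tall [167 203   7   8  36] [0.46   0.2404 0.1363] [0.468 0.247 0.144] [0.453 0.236 0.122] [29. 29. 28.]
top tall [135 212  11  10  84] [0.4367 0.305
[... 1123 characters left out ...]
0.4)] 0.0752
scene tall [365 164  16  19 228] [0.3634 0.1436 0.1375] [0.368 0.156 0.152] [0.356 0.13  0.12 ] [93. 78. 23.]
scene tall [365 201  18  22 333] [0.4892 0.1752 0.1406] [0.496 0.188 0.159] [0.478 0.161 0.12 ] [24. 23. 20.]
scene tall [450 205  15  21 223] [0.4439 0.3053 0.1413] [0.45  0.316 0.155] [0.432 0.295 0.12 ] [75. 60. 46.]
scene tall [410 210  10  14 101] [0.4654 0.241  0.1326] [0.47  0.247 0.143] [0.456 0.234 0.12 ] [35. 33. 30.]
scene tall [327 224  15  23 245] [0.5747 0.1332 0.1385] [0.584 0.14  0.152] [0.559 0.124 0.12 ] [95. 80. 22.]
scene tall [357 240  20  22 329] [0.5906 0.1885 0.138 ] [0.595 0.201 0.152] [0.581 0.175 0.12 ] [92. 76. 14.]
table z 0.00035126451378098
```

View pics/crop.png

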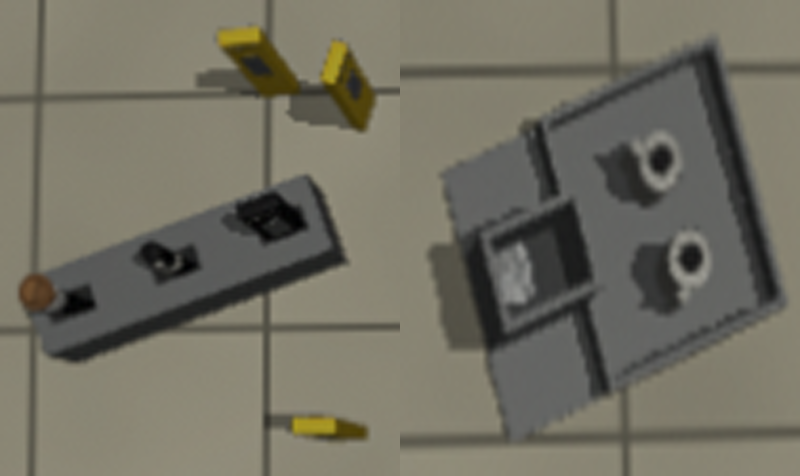

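Crops: the retriever sits in the well at the right-hand end of the block. The pocket looks hollow, with a bright patch at about (512,275) in the crop. I need to know how deep that patch is.

```bash
python3 - <<'E'
from h import *
np.set_printoptions(linewidth=200)
p,d=load('top'); P=cloud('top',d)
print((P[183:208,353:382:2,2]*1000).round().astype(int))
rims=[]
for n in('top','scene'):
    p,d=load(n);P=cloud(n,d);z=P[...,2]
    near=(np.hypot(P[...,0]-.492,P[...,1]+.21)<.05)
    m=near&(abs(z-.075)<.0035); q=P[m]; r=cv2.minAreaRect((q[:,:2]*1000).astype(np.float32)); print(n,r,z[m].mean())
    t=(z>.003)&(z<.04)&(np.hypot(P[...,0]-.51,P[...,1]+.25)<.13); r=cv2.minAreaRect((P[t][:,:2]*1000).astype(np.float32)); print('caddy',r)
    m=(np.hypot(P[...,0]-.4854,P[...,1]-.1752)<.025)&(z>.147); q=P[m]; print('retr',m.sum(),q.mean(0).round(4),cv2.minAreaRect((q[:,:2]*1000).astype(np.float32)),np.percentile(z[m],90))
E
```

```text
[[ 3  2  5  2  4  1  2  5  3 73 75 75 72  2  2]
 [ 1  3  7  8  8  3  2  4 77 74 69 63 75  3  8]
 [ 3  5  8  3  1  3 77 79 74 63 51 61 75  2  3]
 [ 5 10  6  1  4 75 76 68 56 43 35 53 75  4  4]
 [ 5  5  1 74 74 76 63 50 31 19 26 53 72 76 10]
 [ 1  4 76 77 78 61 39 26 13  8 26 46 68 78  5]
 [ 1 76 78 62 48 34 20  8  4  4 22 41 64 73  7]
 [65 76 57 44 23  8  3  6  6  4 20 41 59 76  4]
 [61 74 36 22  5  4 -1  1  1  2 19 39 58 73  0]
 [57 75 16  7  7  4  5  7  3 -2 10 35 53 70 -1]
 [47 73  0  6  4  5  1  3  4  4  9 29 47 71 74]
 [47 69 75  1  2  9  3  6  3  5  2 28 45 66 76]
 [41 65 73  6  0  3  8 -1  8  5  3 24 44 62 77]
 [40 62 76  3  4  2  2  2  4  1  1 22 44 53 76]
 [29 55 78  5  1  8  4  4  4  6  1 17 37 54 71]
 [26 52 73  4  3  6  3  3  3  6  5 12 76 75 74]
 [25 48 72  6  0  4  9  6  2  3  6 77 73 75 53]
 [20 44 69 72  5  5  2  2  4 76 74 77 63 39  2]
 [14 38 64 77  3  3  3  6 72 73 75 55 27 21 29]
 [ 9 38 65 77  4  2 77 71 73 65 43 22  2 19 26]
 [ 4 32 54 74  2 76 71 69 54 29  5  8  4 17 24]
 [ 0 26 51 81 75 76 67 42 20  2  6  5  5 11 28]
 [ 0 22 47 71 74 58 32  5  3  0  2  5  6  2 
[... 175 characters left out ...]
799072266), 18.332353591918945) 0.07478493123322724
caddy ((512.02783203125, -247.31781005859375), (250.7122344970703, 252.68994140625), 64.1744613647461)
retr 62 [0.4844 0.1749 0.1552] ((484.4246520996094, 175.37303161621094), (10.799480438232422, 26.090045928955078), 20.199050903320312) 0.15789061591816428
scene ((492.0565185546875, -211.95022583007812), (47.26789855957031, 58.966392517089844), 18.220518112182617) 0.0745536153956424
caddy ((515.1705932617188, -237.3227081298828), (235.14051818847656, 223.48768615722656), 16.94231605529785)
retr 116 [0.4882 0.1749 0.1536] ((486.2432861328125, 174.61444091796875), (12.247450828552246, 25.7745361328125), 20.60403823852539) 0.15671430660089572
```

Request:
arm_command --pt "0 0 0.15 0 0 0 85" --pt "0 0 0.3 0 0 0 85" --pt "0 0 0.45 0 0 0 85" --pt "0 0 0.6 0 0 0 85" --pt "0 0 0.75 0 0 0 85"

```text
time: 0.6
position: [0.2486, 0.6002, 0.2528]
tool_rot: [0.0, 0.543, 0.839, -0.001]
force: [-0.4, -0.3, -0.6]
opening: 0.0849
grasp_force: 0.0
```

```bash
cat >> h.py <<'E'
def to(x,y,z,yaw,s=None):
    s=s or sense(); q=s['tool_rot']; r=R.from_quat(q,scalar_first=True)
    g=np.radians(yaw); Y=np.array([np.cos(g),np.sin(g),0]); Z=np.array([0,0,-1.]); M=np.stack([np.cross(Y,Z),Y,Z],1)
    print('turn',(r.inv()*R.from_matrix(M)).as_rotvec().round(4),'shift mm',(r.inv().apply(np.array([x,y,z])-s['position'])*1000).round(1),'pos',s['position'].round(4),'F',s['force'].round(2),'t',s['time'],'op',s['opening'],s['grasp_force'])
E
python3 -c "
from h import *
to(.485,.175,.253,20.2)"
```

```text
turn [-0.0008  0.0007  0.0692] shift mm [-4.847e+02  4.160e+01  1.000e-01] pos [0.2486 0.6002 0.2528] F [-0.39 -0.3  -0.57] t 0.6 op 0.08487848864514333 0.0
```

Request:
arm_command --pt "0 0 0 -40 3.5 0 85" --pt "0 0 0 -88 7.5 0 85" --pt "0 0 0 -136 11.6 0 85" --pt "0 0 0 -184 15.8 0 85" --pt "0 0 0 -232 20 0 85"

```text
time: 1.1
position: [0.3637, 0.3958, 0.2531]
tool_rot: [0.0, 0.541, 0.841, -0.0]
force: [0.9, -0.5, -0.4]
opening: 0.0849
grasp_force: 0.0
```

Request:
arm_command --pt "0 0 0 -48 4 0 85" --pt "0 0 0 -96 8 0 85" --pt "0 0 0 -144 12.3 0 85" --pt "0 0 0 -192 16.4 0 85" --pt "0 0 0.07 -235 20 0 85"

```text
time: 1.6
position: [0.4797, 0.1898, 0.2532]
tool_rot: [0.0, 0.571, 0.821, -0.0]
force: [1.4, 0.1, -0.5]
opening: 0.085
grasp_force: 0.0
```

```bash
python3 -c "
from h import *
to(.485,.175,.253,20.2)"
```

```text
turn [-0.0002  0.0002  0.003 ] shift mm [-15.7  -0.2   0.2] pos [0.4797 0.1898 0.2532] F [ 1.36  0.11 -0.53] t 1.6 op 0.08496224984262644 0.0
```

Request:
arm_command --pt "0 0 0 -17 0 0 85" --pt "0 0 0 -17 0 0 85" --pt "0 0 0 -17 0 0 85"

```text
time: 1.9
position: [0.4844, 0.177, 0.253]
tool_rot: [-0.001, 0.57, 0.822, -0.0]
force: [0.5, -1.2, 0.5]
opening: 0.0851
grasp_force: 0.0
```

```bash
python3 -c "
from h import *
to(.485,.175,.128,20.2)
p,d=snap('scene'); cv2.imwrite('pics/s2.png',cv2.resize(p[130:310,300:500][...,::-1],(660,594),interpolation=cv2.INTER_CUBIC))"
```

```text
turn [-0.0008 -0.0009  0.0056] shift mm [-2.20e+00 -1.00e-01  1.25e+02] pos [0.4844 0.177  0.253 ] F [ 0.51 -1.16  0.51] t 1.9 op 0.0851019864672962 0.0
```

View pics/s2.png

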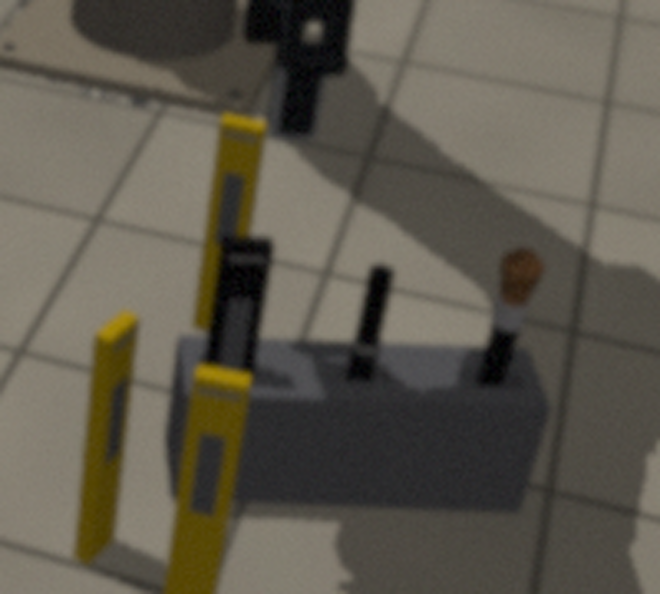

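The gripper's front finger is at about (295,100), above the retriever, whose top is at (245,245). The yellow piece in front stands clear of it. I'm going down.

Request:
arm_command --pt "0 0 0.005 -2 0 30 85" --pt "0 0 0.005 -2 0 65 85" --pt "0 0 0.005 -2 0 100 85" --pt "0 0 0.005 -2 0 120 85" --pt "0 0 0.005 -2 0 125 85"

```text
time: 2.45
position: [0.4833, 0.1761, 0.126]
tool_rot: [-0.002, 0.571, 0.821, -0.002]
force: [0.3, 0.1, 0.5]
opening: 0.085
grasp_force: 0.0
```

Request:
arm_command --pt "0 0 0 0 0 0 40" --pt "0 0 0 0 0 0 25" --pt "0 0 0 0 0 0 16" --pt "0 0 0 0 0 0 16" --pt "0 0 0 0 0 0 16"

```text
time: 2.95
position: [0.486, 0.1746, 0.129]
tool_rot: [0.0, 0.572, 0.82, 0.001]
force: [0.1, 0.3, 0.7]
opening: 0.0164
grasp_force: 0.0
```

Request:
arm_command --squeeze 25 --pt "0 0 0 0 0 0 11" --pt "0 0 0 0 0 0 7" --pt "0 0 0 0 0 0 4" --pt "0 0 0 0 0 0 4" --pt "0 0 0 0 0 0 4"

```text
time: 3.45
position: [0.486, 0.1745, 0.1287]
tool_rot: [0.0, 0.572, 0.82, 0.0]
force: [-0.5, -0.3, 5.2]
opening: 0.01
grasp_force: 25.7
```

Gripped at a 10 mm opening, as expected. I'll lift straight up.

Request:
arm_command --squeeze 40 --pt "0 0 0 0 0 0 4" --pt "0 0 0 0 0 -5 4" --pt "0 0 0 0 0 -15 4" --pt "0 0 0 0 0 -30 4" --pt "0 0 0 0 0 -45 4"

```text
time: 3.95
position: [0.4854, 0.1743, 0.174]
tool_rot: [-0.0, 0.572, 0.82, -0.0]
force: [-0.3, -0.6, -0.9]
opening: 0.0094
grasp_force: 40.5
```

Request:
arm_command --pt "0 0 0 0 0 -15 4" --pt "0 0 0 0 0 -30 4" --pt "0 0 0 0 0 -45 4" --pt "0 0 0 0 0 -60 4" --pt "0 0 0 0 0 -65 4"

```text
time: 4.45
position: [0.4863, 0.1746, 0.2401]
tool_rot: [0.001, 0.572, 0.82, 0.001]
force: [0.8, -0.3, -0.3]
opening: 0.0093
grasp_force: 40.5
```

```bash
python3 -c "
from h import *
to(.4918,-.2105,.240,18.3)
p,d=snap('scene'); cv2.imwrite('pics/s3.png',cv2.resize(p[80:300,290:500][...,::-1],(567,594),interpolation=cv2.INTER_CUBIC))"
```

```text
turn [ 0.0027 -0.0002  0.0335] shift mm [-3.633e+02 -1.279e+02 -3.000e-01] pos [0.4863 0.1746 0.2401] F [ 0.8  -0.29 -0.25] t 4.45 op 0.009321148256063852 40.465659499168396
```

View pics/s3.png

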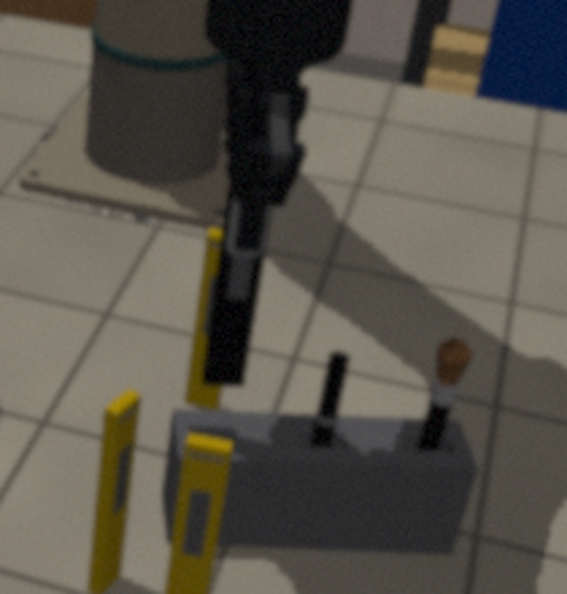

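The retriever is out, hanging upright with its foot at about (225,380). The pen and brush are undisturbed. I'm carrying it to the pocket.

Request:
arm_command --pt "0 0 0 -20 -7 0 4" --pt "0 0 0 -55 -19.4 0 4" --pt "0 0 0 -95 -33.4 0 4" --pt "0 0 0 -135 -47.5 0 4" --pt "0 0 0 -175 -61.6 0 4"

```text
time: 5.0
position: [0.4877, -0.0125, 0.2378]
tool_rot: [-0.0, 0.572, 0.82, -0.0]
force: [1.5, 0.5, -0.5]
opening: 0.0097
grasp_force: 40.5
```

Request:
arm_command --pt "0 0 0 -40 -14 0 4" --pt "0 0 0 -80 -28 0 4" --pt "0 0 0 -120 -42.3 0 4" --pt "0 0 0 -160 -56.3 0 4" --pt "0 0 0.033 -183 -65.5 0 4"

```text
time: 5.5
position: [0.4892, -0.2094, 0.2379]
tool_rot: [0.0, 0.587, 0.809, -0.001]
force: [-0.7, 0.5, -0.8]
opening: 0.0097
grasp_force: 40.5
```

Request:
arm_command --pt "0 0 0 -4 0 0 4" --pt "0 0 0 -4 0 0 4" --pt "0 0 0 -4 0 0 4"

```text
time: 5.8
position: [0.4914, -0.2074, 0.2378]
tool_rot: [-0.001, 0.585, 0.811, 0.0]
force: [0.6, 0.4, -0.5]
opening: 0.0095
grasp_force: 40.5
```

```bash
python3 - <<'E'
from h import *
to(.4918,-.2105,.240,18.3)
p,d=snap('scene'); cv2.imwrite('pics/s4.png',cv2.resize(p[80:270,80:280][...,::-1],(620,589),interpolation=cv2.INTER_CUBIC))
P=cloud('scene',d);z=P[...,2]
m=(np.hypot(P[...,0]-.4918,P[...,1]+.2105)<.045)&(p.max(2)<60)
for lo in range(95,215,10):
    k=m&(z>lo/1000)&(z<lo/1000+.01)
    if k.sum()>5:
        q=P[k]; print(lo,k.sum(),np.median(q,0).round(4),cv2.minAreaRect((q[:,:2]*1000).astype(np.float32)))
print(np.nanmin(z[m&(z>.085)]))
E
```

```text
turn [-0.0005 -0.0019  0.0028] shift mm [-3.1 -0.6 -2.2] pos [ 0.4914 -0.2074  0.2378] F [ 0.55  0.36 -0.49] t 5.8 op 0.009478264250599982 40.46036660671234
115 42 [ 0.4955 -0.2041  0.121 ] ((496.01983642578125, -205.56103515625), (5.687172889709473, 23.10350227355957), 19.87218475341797)
125 58 [ 0.495  -0.2046  0.1299] ((494.9482116699219, -205.25115966796875), (5.817721366882324, 23.820404052734375), 17.1622371673584)
135 59 [ 0.4952 -0.2047  0.1398] ((495.1702575683594, -204.2860107421875), (7.405261516571045, 24.051607131958008), 19.667774200439453)
145 62 [ 0.4946 -0.2048  0.1496] ((495.0348205566406, -204.749755859375), (5.938406944274902, 23.40452766418457), 22.133472442626953)
155 65 [ 0.4958 -0.2052  0.1602] ((495.3459167480469, -205.3096923828125), (6.045665264129639, 24.806238174438477), 22.251815795898438)
165 62 [ 0.4949 -0.2047  0.1705] ((494.98663330078125, -205.00242614746094), (8.46729850769043, 23.39900779724121), 20.559972763061523)
175 62 [ 0.4957 -0.2041  0.1796] ((494.833251953125, -205.1204833984375), (8.194653511047363, 23.946306228637695), 26.064504623413086)
185 67 [ 0.4956 -0.2035  0.1901] ((495.3352966308594, -205.354248046875), (6.444685935974121, 24.12409210205078), 18.890941619873047)
195 65 [ 0.4957 -0.2042  0.2001] ((494.8791809082031, -204.66424560546875), (6.500065803527832, 23.63383674621582), 16.446258544921875)
205 52 [ 0.4948 -0.2025  0.2089] ((495.9889831542969, -204.83460998535156), (7.305963039398193, 24.2011661529541), 23.189598083496094)
0.11671114714825637
```

View pics/s4.png

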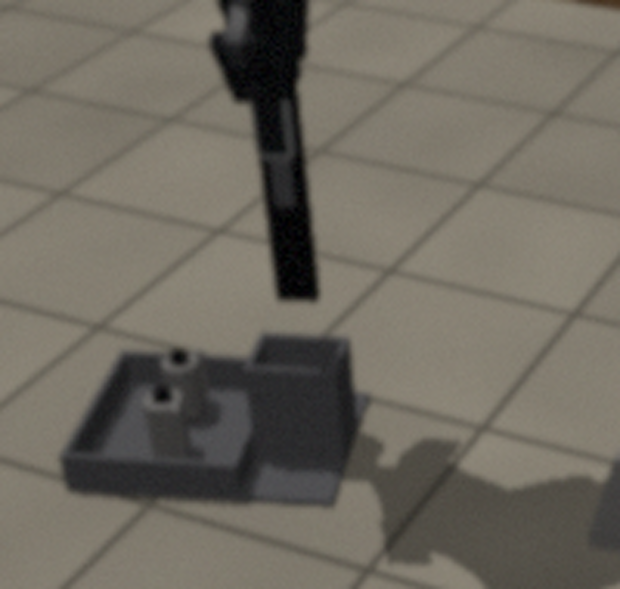

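The retriever hangs vertical over the pocket with its foot at about (297,298), and the pocket mouth is centred at about (300,355). Its depth centre is (490,-206), so it needs 4 mm more in -y. Then I'll lower it.

Request:
arm_command --pt "0 0 0 -4.5 0 0 4" --pt "0 0 0 -4.5 0 20 4" --pt "0 0 0 -4.5 0 45 4" --pt "0 0 0 -4.5 0 70 4" --pt "0 0 0 -4.5 0 85 4"

```text
time: 6.35
position: [0.4925, -0.2123, 0.1517]
tool_rot: [-0.001, 0.585, 0.811, -0.0]
force: [-0.1, 1.0, -1.2]
opening: 0.0094
grasp_force: 40.5
```

Request:
arm_command --pt "0 0 0 0 0 7 4" --pt "0 0 0 0 0 14 4" --pt "0 0 0 0 0 18 4" --pt "0 0 0 0 0 20 4" --pt "0 0 0 0 0 20 4"

```text
time: 6.85
position: [0.493, -0.2135, 0.1336]
tool_rot: [0.0, 0.585, 0.811, 0.0]
force: [-0.0, 0.1, -0.8]
opening: 0.0095
grasp_force: 40.5
```

```bash
python3 - <<'E'
from h import *
to(.4918,-.2105,.1277,18.3)
p,d=snap('scene'); cv2.imwrite('pics/s5.png',cv2.resize(p[120:270,120:240][...,::-1],(480,600),interpolation=cv2.INTER_CUBIC))
s=sense();print(s['position'],s['force'])
E
```

```text
turn [0.0005 0.0003 0.0006] shift mm [ 3.3 -0.2  5.9] pos [ 0.493  -0.2135  0.1336] F [-0.04  0.1  -0.77] t 6.85 op 0.009451284628486248 40.509023666381836
[ 0.49308708 -0.21358479  0.13369016] [0.63782332 0.40021158 0.0995664 ]
```

View pics/s5.png

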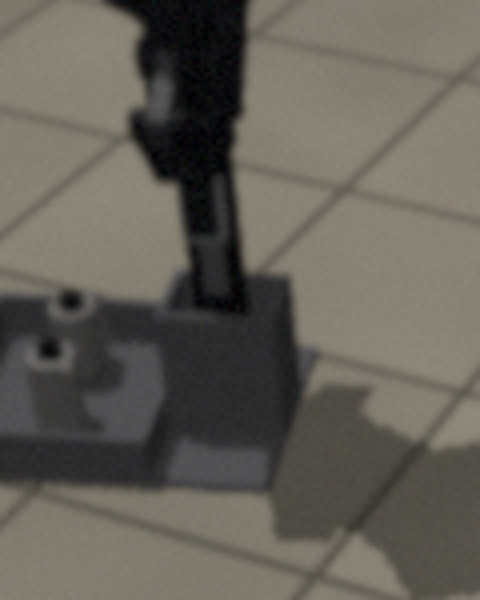

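It's inside the pocket mouth, with its blade at about (220,310) and walls clear all round. I'll feel for the floor.

Request:
arm_command --pt "0 0 0 2 0 1 4" --pt "0 0 0 2 0 2 4" --pt "0 0 0 2 0 3 4" --pt "0 0 0 2 0 3.5 4" --pt "0 0 0 2 0 3.5 4"

```text
time: 7.4
position: [0.4922, -0.2116, 0.1297]
tool_rot: [-0.0, 0.585, 0.811, -0.0]
force: [0.2, -0.1, 0.2]
opening: 0.0094
grasp_force: 40.5
```

Request:
arm_command --pt "0 0 0 0 0 0.5 4" --pt "0 0 0 0 0 1 4" --pt "0 0 0 0 0 1 4"

```text
time: 7.7
position: [0.4922, -0.2116, 0.1287]
tool_rot: [-0.0, 0.585, 0.811, -0.0]
force: [-0.2, -0.0, -0.1]
opening: 0.0098
grasp_force: 40.5
```

Request:
arm_command --pt "0 0 0 0 0 0.5 4" --pt "0 0 0 0 0 1 4" --pt "0 0 0 0 0 1 4"

```text
time: 8.0
position: [0.4921, -0.2116, 0.1277]
tool_rot: [-0.0, 0.585, 0.811, -0.0]
force: [-0.6, -0.6, -0.5]
opening: 0.0099
grasp_force: 40.5
```

Request:
arm_command --pt "0 0 0 0 0 0.4 4" --pt "0 0 0 0 0 0.7 4" --pt "0 0 0 0 0 0.7 4"

```text
time: 8.3
position: [0.4922, -0.2116, 0.127]
tool_rot: [-0.0, 0.585, 0.811, -0.0]
force: [0.1, 0.4, -0.1]
opening: 0.01
grasp_force: 40.5
```

Request:
arm_command --pt "0 0 0 0 0 0.4 4" --pt "0 0 0 0 0 0.7 4" --pt "0 0 0 0 0 0.7 4"

```text
time: 8.6
position: [0.4923, -0.2117, 0.1267]
tool_rot: [0.0, 0.585, 0.811, 0.0]
force: [-1.3, -0.2, 4.1]
opening: 0.0096
grasp_force: 41.2
```

The force rose to 4 N upward, so the foot is on the floor. I'll release gently.

Request:
arm_command --squeeze 20 --pt "0 0 0 0 0 -0.2 8" --pt "0 0 0 0 0 -0.2 11" --pt "0 0 0 0 0 -0.2 13" --pt "0 0 0 0 0 -0.2 16" --pt "0 0 0 0 0 -0.2 20"

```text
time: 9.1
position: [0.4921, -0.2116, 0.1264]
tool_rot: [-0.0, 0.585, 0.811, -0.0]
force: [0.6, 0.9, -0.3]
opening: 0.0201
grasp_force: 0.0
```

Request:
arm_command --pt "0 0 0 0 0 0 35" --pt "0 0 0 0 0 0 50" --pt "0 0 0 0 0 0 60" --pt "0 0 0 0 0 0 60" --pt "0 0 0 0 0 0 60"

```text
time: 9.6
position: [0.4922, -0.2116, 0.1266]
tool_rot: [-0.0, 0.585, 0.811, 0.0]
force: [0.1, 0.3, 0.1]
opening: 0.0598
grasp_force: 0.0
```

```bash
python3 - <<'E'
from h import *
p,d=snap('scene'); cv2.imwrite('pics/s6.png',cv2.resize(p[120:270,120:240][...,::-1],(480,600),interpolation=cv2.INTER_CUBIC))
s=sense();print(s['position'],s['force'],s['opening'])
E
```

```text
[ 0.49219554 -0.21158615  0.12659373] [-0.37231309 -0.9121001  -0.13242338] 0.06039167731059199
```

View pics/s6.png

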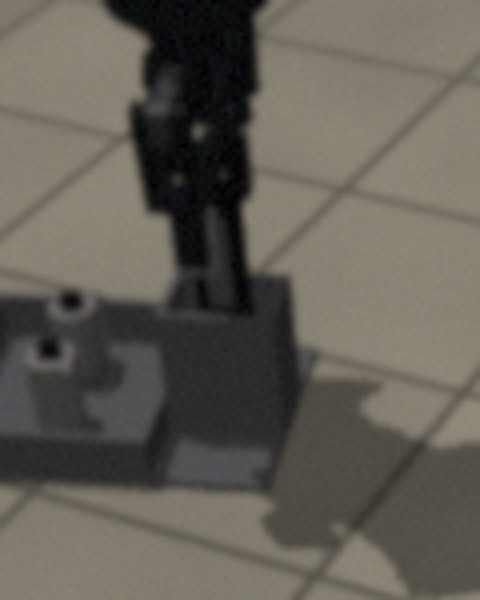

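The fingers are open and the retriever still stands at about (225,290) in the pocket. I'll withdraw straight up.

Request:
arm_command --pt "0 0 0 0 0 -10 60" --pt "0 0 0 0 0 -30 60" --pt "0 0 0 0 0 -55 60" --pt "0 0 0 0 0 -85 60" --pt "0 0 0 0 0 -120 60"

```text
time: 10.15
position: [0.4916, -0.2114, 0.2479]
tool_rot: [-0.001, 0.586, 0.811, -0.0]
force: [1.1, -0.2, -0.6]
opening: 0.0601
grasp_force: 0.0
```

Request:
arm_command --pt "0 0 0 0 0 -10 60" --pt "0 0 0 0 0 -10 60" --pt "0 0 0 0 0 -10 60"

```text
time: 10.45
position: [0.4917, -0.2112, 0.2561]
tool_rot: [-0.001, 0.585, 0.811, -0.0]
force: [-1.4, -0.6, -0.5]
opening: 0.06
grasp_force: 0.0
```

```bash
python3 - <<'E'
from h import *
p,d=snap('scene'); cv2.imwrite('pics/s7.png',cv2.resize(p[100:300,80:480][...,::-1],(800,400),interpolation=cv2.INTER_CUBIC))
P=cloud('scene',d);z=P[...,2]
m=(np.hypot(P[...,0]-.4918,P[...,1]+.2105)<.05)&(p.max(2)<70)&(z<.17)
for lo in range(85,165,10):
    k=m&(z>lo/1000)&(z<lo/1000+.01)
    if k.sum()>3: print(lo,k.sum(),np.median(P[k],0).round(4))
print(np.nanmax(z[m]),sense()['position'],sense()['time'])
E
```

```text
85 54 [ 0.4961 -0.2083  0.0902]
95 57 [ 0.4967 -0.2091  0.1   ]
105 61 [ 0.496  -0.2093  0.1107]
115 54 [ 0.4956 -0.208   0.12  ]
125 61 [ 0.4958 -0.2086  0.1297]
135 60 [ 0.4961 -0.2082  0.1393]
145 76 [ 0.4952 -0.2097  0.1504]
0.1549036772512571 [ 0.49141201 -0.21110502  0.25553207] 10.5
```

View pics/s7.png

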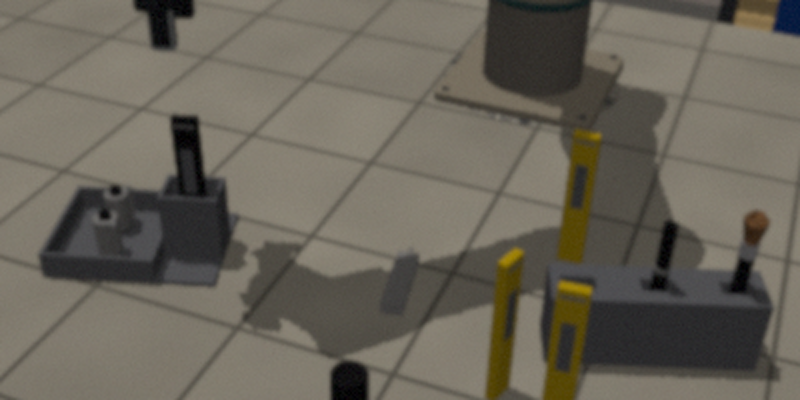

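The retriever stands upright in the pocket at about (188,155), with its top at 0.155 m, so the foot is on the floor. The gripper is clear, and the pen (665,255) and brush (748,250) are still in place.

```bash
python3 -c "
from workcell import *
print(close_job())"
```

```text
the job is handed in; nothing more can be done
None
```

The black retriever now stands upright in the caddy's tall pocket, same end down with its foot on the floor; the brush and lens pen are still in the block, and the job was handed in at about 10.5 s of the 40 s allowed.

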